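# Put a washed printing block on the drying rack

### The job

The tall border block standing on the newspaper has been washed; put it on the sloping drying rack, about in the middle of the empty place, its foot on the ledge and its back leaning against the rail, with the relief side facing out to the front like the others. Hold the block by its plain side edges, never letting anything press on the metal relief, and do not let go until it stands on the ledge and leans with the slope. Leave the other blocks, the tape and the jar where they are.

Things in the scene. Friction and masses are not known exactly. Their poses are not given: they have to be found in the camera images.
- block: Tall dark wooden printing block, 34 mm thick (x), 56 mm wide (y), 150 mm tall (z), about 0.3 kg. It starts standing on its end on the table, on the newspaper, relief turned to the robot within about 0.8 rad. Origin at the centre of its underside (foot); z up its length, -x out of the face with the relief, +y and -y out of the plain, flat, parallel side edges.
- relief: The metal floral relief on the block's front face, fixed to it: 44 mm wide by 118 mm tall, standing 4 mm proud of the wood. Origin at the middle of the relief, on the wood's face, 17 mm in front of the block's centre plane and 75 mm above its foot; axes as the block's.
- block_foot (a point): Centre of the block's underside (same point as the block's origin).
- rack: The wooden drying rack, fixed to the table, 400 mm long (y), its front (-x) roughly towards the robot. Origin on the table under the ledge's rear inner corner, at mid-length; z up. Its ledge and rail lean back by 20 degrees (tops away from the front). Its feet reach 70 mm before and 130 mm behind the origin.
- ledge: The rack's narrow ledge, 400 mm long. Origin at mid-length in its rear inner corner, 95 mm above the table. Axes lean with the rack: z up along the slope (20 deg from vertical), x backwards, y along the ledge. Upper face z = 0, from x = -47 mm (open edge, no lip) to a 14 mm high heel strip at x = 0. A block put away has the ledge's axes, its back at x = 0, its foot's centre at x = -17 mm.
- rail: The rack's back rail, parallel to the ledge, 22 mm high and 400 mm long; origin in the middle of its front face, 90 mm above the ledge along the slope (it spans 79 to 101 mm). Its front face lies in the plane x = 0 of the ledge's frame; axes as the ledge's. A block's top 49 mm stand free above it.
- place: The empty place on the ledge: a dark damp mark, 54 by 32 mm, left by the block. Origin at its centre on the ledge's upper face, where the foot's centre belongs; axes as the ledge's. It is the left, middle or right one of three places 115 mm apart; blocks stand in the other two.
- rose_block: Neighbour block with a rosette, 34 x 62 x 118 mm (x, y, z), leaning in the rack; origin at the centre of its foot, z along its height. To be left alone.
- slim_block: Neighbour block with a narrow vine, 34 x 44 x 136 mm (x, y, z), leaning in the rack; origin at the centre of its foot, z along its height. To be left alone.
- corner_block: Small square block, 60 x 60 x 30 mm, lying flat on the table with its relief up (33 mm high in all); origin at the centre of its underside. To be left alone.
- tape_roll: Roll of masking tape lying flat, 100 mm across, 25 mm high; origin at the centre of its underside. To be left alone.
- paste_jar: Closed glass jar, 68 mm across, 85 mm high; origin at the centre of its underside. To be left alone.
Not all that is in view belongs to the job. Leave any blue, orange or turquoise look-alike of the block alone.

How it is judged:
By the outcome, as a careful person would: the job done as asked, in the order asked, and still so for the second after the job is handed in, with the robot touching nothing.
It also fails if it takes over 42 s, if anything falls off the work surface, if the arm or the gripper's body presses on something with over 40 N, if the wrist force passes 120 N, or if a joint passes its speed limit or range.

### The arm

A 6-joint arm with a two-finger parallel gripper is mounted at the origin on the work surface. World frame = base frame: x ahead of the robot, y to its left, z up, the work surface at z = 0. Lengths are in m, angles in degrees, forces in N, time in s.
With the tool pointing down it reaches from about 0.325 to 0.85 m from the base axis. Payload 15.5 kg.
Tool frame: the origin (TCP) lies midway between the tips of the shut fingers; the grasp point (between the pads) lies 19 mm behind it; z points along the fingers, y is the line along which they close (so a half turn about z gives the same grasp; the last joint's range is limited). The gripper opens to 91 mm and grips with 3 to 60 N. Pads are 32 mm wide; open, the fingers measure 118 mm over their backs; the gripper's body (76 mm by 178 mm) begins 60 mm behind the grasp point.
Start: joints at [66.32, 28.281, 77.091, -0, 74.628, -5.472], TCP at [0.195, 0.594, 0.214] pointing down, gripper open.
Joint ranges: [-166.48, 166.48], [-47.26, 123.95], [12.59, 153.08], [-70.14, 250.14], [6.76, 159.57], [-176.63, 176.63]. Speed limits (degrees/s): [108.29, 108.29, 147.25, 172.46, 172.46, 172.46].

### API

Orientations are given as a 3x3 rotation matrix whose columns are the frame's x, y, z axes.
In Python, from bench import ctrl gives the robot as it stands. The module is installed in compiled form; this text tells all that it offers. Calls block until the motion is done:
- ctrl.goto(position, orientation): joint-space move of the TCP to a pose.
- ctrl.move_l(position, vel=0.15, ori=None, contact_N=None): straight line of the TCP; ori=None keeps the orientation; vel is the mean speed in m/s. With contact_N (N) it stops when the force on the tool has changed by that much, and returns True; else False.
- ctrl.movej(angles): joint-space move.
- ctrl.command_gripper(opening): opening from 0.0 (shut) to 1.0 (fully open); the grip force is fixed at half the most; returns when the fingers have stopped.
- ctrl.sleep(seconds).
- ctrl.ik(position, orientation): joint angles nearest the present ones, or None.
- ctrl.read_camera(name): name is "scene" or "top" or "wrist"; returns the picture (480x640x3 uint8, blue, green, red); there is no depth.
- ctrl.camera_params(name): a dict with "fx", "fy", "cx", "cy" (pixels), "D" ([k1, k2, p1, p2, k3] as OpenCV has them; the pictures are not rectified), "pose" (4x4, takes a point from camera to world coordinates); the wrist camera has in their place "T_tool_cam" (4x4, takes a point from camera to tool coordinates, whose origin is the TCP and whose axes are the flange's). Camera axes: x right, y up, looking along -z (the intrinsics and any distortion apply to the point x, -y, -z); pixel columns grow to the right and rows downward; lengths in m; the calibration is good to about 2 mm. A picture is of the moment at which its call begins: read the wrist's pose just before it. camera_params takes no time and is no camera call.
A pose or a line that the arm cannot do raises ctrl.MotionError and nothing moves.
- ctrl.sign_off(): hands the job in; it is judged then, once.
Readings, each from a call of its own:
- ctrl.current_t(): time.
- ctrl.current_q(): joint angles.
- ctrl.current_dq(): joint speeds.
- ctrl.current_effort(): joint torques, N m.
- ctrl.current_tool_pos(): TCP position.
- ctrl.current_eef_rot(): TCP orientation.
- ctrl.current_contact_force(): force on the tool from outside, world axes, zero at the start.
- ctrl.current_wrist_torque(): the same for the moment, N m.
- ctrl.current_grip_width(): opening from 0.0 (shut) to 1.0 (fully open).
- ctrl.current_grasp_force(): force on a finger pad.
Only numpy, scipy, OpenCV 4.12 (cv2) and the standard library are available. Lean on these libraries where they do the work, as an engineer would, in place of code of your own. Each camera call takes 0.05 s, during which the arm holds its last target. There are 200 camera calls.

## Working session

There is one attempt and no reset: what is moved stays moved. The work goes in short steps, each a Python script; the robot and the scene stay as the last script left them, time stands still between calls to the robot, and variables do not carry over. Pictures are saved under pics/ and viewed, at most 10 in all, crops included, and the job is handed in when it is done.

```bash
mkdir -p pics; python3 - <<'E'
from bench import ctrl
import cv2
for n in("scene","top"):
    cv2.imwrite(f"pics/{n}0.png",ctrl.read_camera(n)); p=ctrl.camera_params(n); print(n,p)
print(ctrl.camera_params("wrist")); print(ctrl.current_eef_rot(),ctrl.current_t())
E
```

```text
scene {'fx': 519.7139372184096, 'fy': 519.7139372184096, 'cx': 326.15862600492983, 'cy': 229.92667038807667, 'D': array([0.04335912, 0.        , 0.        , 0.        , 0.        ]), 'pose': array([[ 0.60979848, -0.58160695,  0.53840429,  0.9823994 ],
       [ 0.79253222,  0.45279705, -0.4084942 , -0.41719298],
       [-0.0062048 ,  0.67580189,  0.73705719,  0.80567861],
       [ 0.        ,  0.        ,  0.        ,  1.        ]])}
top {'fx': 608.7666160528981, 'fy': 608.7666160528981, 'cx': 319.4463961618031, 'cy': 231.82091860742585, 'D': array([-0.19533273,  0.        ,  0.        ,  0.        ,  0.        ]), 'pose': array([[ 0.01332881,  0.98364545, -0.17962177,  0.27117184],
       [-0.99959404,  0.01763174,  0.02238025, -0.02201877],
       [ 0.02518128,  0.17925055,  0.98348114,  1.37308729],
       [ 0.        ,  0.        ,  0.        ,  1.        ]])}
{'fx': 342.3850462567282, 'fy': 342.3850462567282, 'cx': 313.6967644779247, 'cy': 237.98438474723002, 'D': array([-0.04958992,  0.        ,  0.        ,  0.        ,  0.        ]), 'T_tool_cam': array([[-2.44880415e-04,  9.55872238e-01,  2.93782581e-01,
         8.25031940e-02],
       [ 9.99999630e-01,  4.76362700e-04, -7.16385412e-04,
        -1.26353193e-04],
       [-8.24719990e-04,  2.93782297e-01, -9.55872001e-01,
        -1.70386614e-01],
       [ 0.00000000e+00,  0.00000000e+00,  0.00000000e+00,
         1.00000000e+00]])}
[[-9.49932070e-01  3.12456195e-01 -4.33405608e-04]
 [ 3.12456477e-01  9.49931578e-01 -9.73449838e-04]
 [ 1.07545241e-04 -1.06013161e-03 -9.99999432e-01]] 0.1
```

View pics/scene0.png

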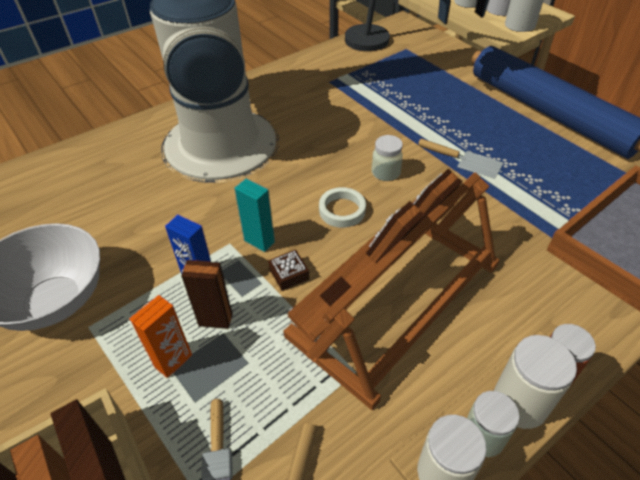

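View pics/top0.png

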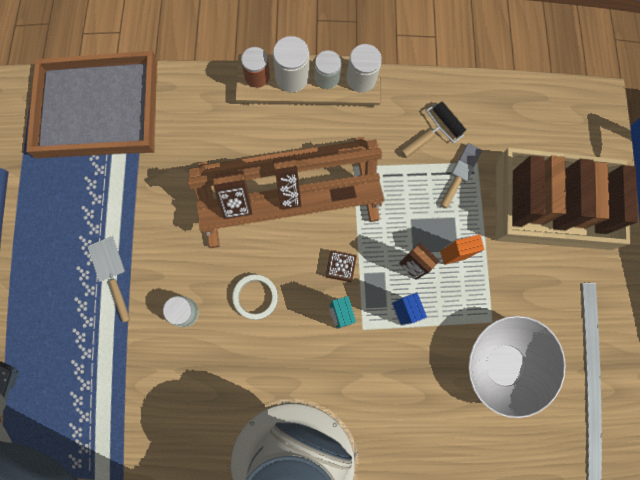

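Candidates for the block are dark brown at top (418,261) / scene (207,295), orange (463,248), blue (409,309) and turquoise (343,312). The dark brown one standing on the newspaper fits, and the coloured ones are look-alikes. I'll confirm this in an enlarged crop, with the empty place at top (343,193).

```bash
python3 - <<'E'
import cv2,numpy as np
t=cv2.imread("pics/top0.png");s=cv2.imread("pics/scene0.png")
r=lambda im,x,y,w,h,k:cv2.resize(im[y:y+h,x:x+w],None,fx=k,fy=k,interpolation=cv2.INTER_CUBIC)
a=r(t,390,220,100,75,4); b=r(s,160,240,100,75,4)
c=r(t,190,130,200,75,4)
d=r(s,280,240,100,75,4)
cv2.imwrite("pics/c1.png",np.vstack([np.hstack([a,b]),r(t,190,135,200,75,4)]))
E
```

```text
(no output)
```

View pics/c1.png

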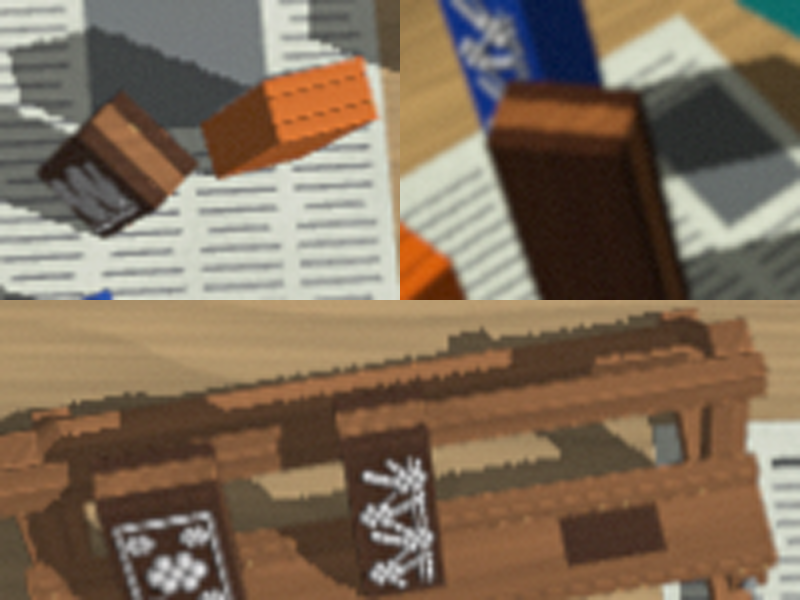

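The crop confirms the dark wood block: silver relief facing lower-left (robot side), top face corners at about top px (420,243), (439,261), (430,271), (411,253). The mark is at about (343,193.5) in the right-hand place.

```bash
cat > h.py <<'E'
from bench import ctrl
import cv2,numpy as np
def cam(n):
    p=ctrl.camera_params(n)
    if n=="wrist":
        T=np.eye(4);T[:3,:3]=ctrl.current_eef_rot();T[:3,3]=ctrl.current_tool_pos();M=T@p["T_tool_cam"]
    else: M=p["pose"]
    return np.array([[p["fx"],0,p["cx"]],[0,p["fy"],p["cy"]],[0,0,1]]),p["D"],M
def cast(c,px,n,d):
    "px -> points on plane n.X=d"
    K,D,M=c;u=cv2.undistortPoints(np.float64(px).reshape(-1,1,2),K,D)[:,0]
    r=np.c_[u[:,0],-u[:,1],-np.ones(len(u))]@M[:3,:3].T;o=M[:3,3];n=np.array(n,float)
    return o+r*((d-n@o)/(r@n))[:,None]
def proj(c,X):
    K,D,M=c;Y=(np.asarray(X,float).reshape(-1,3)-M[:3,3])@M[:3,:3]
    return cv2.projectPoints(Y*[1,-1,-1],np.zeros(3),np.zeros(3),K,D)[0][:,0]
E
python3 - <<'E'
from h import *
np.set_printoptions(precision=4,suppress=True)
t=cam("top");z=[0,0,1]
P=cast(t,[(420.5,243),(439.2,260.7),(429.5,270.8),(410.5,253.5)],z,.15);print(P,P.mean(0),np.linalg.norm(np.diff(P,axis=0),axis=1))
e=P[1]-P[0]+P[2]-P[3];print("long edge yaw",np.degrees(np.arctan2(e[1],e[0])))
M=cast(t,[(330,188.75),(353.75,186.25),(356.25,197.5),(332.5,201.75)],z,.089);print(M,M.mean(0))
L=cast(t,[(300,267.5-.25),(378.75,252.5)],z,.095)
e=cast(t,[(190+430/4,135+145/4),(190+760/4,135+95/4)],z,.18);e=e[1]-e[0];print("rail yaw",np.degrees(np.arctan2(e[1],e[0])))
s=cam("scene")
M2=cast(s,[(335,290)],z,.089);print(M2)
# scene top of block corners
print(cast(s,[(160+115/4,240+82/4),(160+240/4,240+95/4),(160+92/4,240+130/4),(160+228/4,240+148/4)],z,.15))
print(cast(t,[(400,262.5),(416.25,279.3)],z,0))
E
```

```text
[[ 0.4749 -0.258   0.15  ]
 [ 0.4387 -0.2964  0.15  ]
 [ 0.4176 -0.2758  0.15  ]
 [ 0.4528 -0.2369  0.15  ]] [ 0.446  -0.2668  0.15  ] [0.0528 0.0295 0.0525]
long edge yaw -132.64987049335858
[[ 0.6014 -0.0729  0.089 ]
 [ 0.6081 -0.1247  0.089 ]
 [ 0.5829 -0.1302  0.089 ]
 [ 0.5724 -0.0786  0.089 ]] [ 0.5912 -0.1016  0.089 ]
rail yaw -79.78611339970759
[[ 0.5773 -0.0922  0.089 ]]
[[ 0.4198 -0.2708  0.15  ]
 [ 0.4569 -0.2343  0.15  ]
 [ 0.4364 -0.2895  0.15  ]
 [ 0.4775 -0.2514  0.15  ]]
[[ 0.4539 -0.2386  0.    ]
 [ 0.4157 -0.2759  0.    ]]
```

```bash
cat >> h.py <<'E'
def frame(yaw,lean=0):
    "block axes as columns; lean back in deg"
    from scipy.spatial.transform import Rotation as R
    return R.from_euler("ZY",[yaw,lean],degrees=True).as_matrix()
def tool(B): # tool x=-bx, y=+by, z=-bz
    return np.c_[-B[:,0],B[:,1],-B[:,2]]
E
python3 - <<'E'
from h import *
np.set_printoptions(precision=4,suppress=True)
B=frame(-42.6);L=frame(10,20);F=np.array([.591,-.1016,.089])
for h in(.106,.2,.25):print(ctrl.ik(F+L[:,2]*h,tool(L)))
print(ctrl.ik([.446,-.266,.106],tool(B)))
ctrl.goto([.44,-.26,.30],tool(B))
print(ctrl.current_t(),ctrl.current_q())
c=cam("wrist");im=ctrl.read_camera("wrist");cv2.imwrite("pics/w1.png",im)
bx,by=B[:,0],B[:,1];C=np.array([.446,-.266,.15])
print(proj(c,[C+a*.017*bx+b*.028*by for a,b in((1,1),(1,-1),(-1,-1),(-1,1))]))
E
```

```text
[ -10.259    40.9424   59.787    -6.8698   98.0657 -110.097 ]
[  -9.4386   40.6463   46.8635   -7.0167  111.2875 -110.9056]
[  -9.0281   41.484    38.3741   -7.3199  118.9304 -111.5121]
[-37.4027  27.9245  99.0155  -0.      53.0599 -84.8027]
3.225 [-37.2192  14.4631  85.3824   0.0033  80.1591 -84.6627]
[[340.5956 247.481 ]
 [283.8818 247.4641]
 [282.9998 213.8382]
 [341.4252 213.8573]]
```

View pics/w1.png

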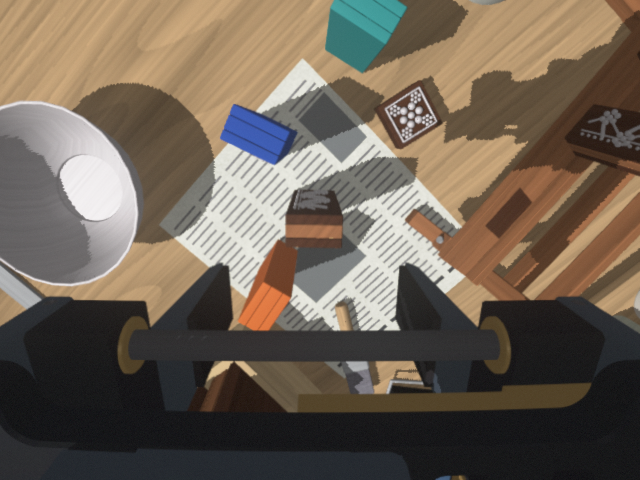

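The wrist view shows the dark block's top face at (284–342, 214–247), as predicted, with relief on the upper side. The orange block's top is about 30 px behind it, clear of the fingers. The mark is visible at (510,213). I'll measure the mark here, then grasp.

```bash
python3 - <<'E'
from h import *
np.set_printoptions(precision=4,suppress=True)
def mark(im,x,y,r):
    g=im.astype(int).sum(2)[y-r:y+r,x-r:x+r];m=(g<170).astype(np.uint8)
    n,l,st,ce=cv2.connectedComponentsWithStats(m);k=l[r,r]
    if k==0: print("no",g[r,r]);return None
    p=np.argwhere(l==k)[:,::-1]+[x-r,y-r];return cv2.minAreaRect(p.astype(np.float32)),len(p)
c=cam("wrist");w=mark(cv2.imread("pics/w1.png"),510,213,40);t=mark(cv2.imread("pics/top0.png"),343,194,16);s=mark(cv2.imread("pics/scene0.png"),335,290,20)
for n,m,cc in(("w",w,c),("t",t,cam("top")),("s",s,cam("scene"))):
    if m is None: continue
    b=cv2.boxPoints(m[0]);yaw=10
    for _ in range(2):
        N=frame(yaw,20)[:,2];P0=np.array([.591,-.1016,.0892]);Q=cast(cc,np.vstack([b,[m[0][0]]]),N,N@P0)
        e=[Q[1]-Q[0],Q[2]-Q[1]];e=max(e,key=np.linalg.norm);e=e*np.sign(e[1]);yaw=np.degrees(np.arctan2(-e[0],e[1]))
    print(n,m,Q[4],yaw,np.linalg.norm(Q[1]-Q[0]),np.linalg.norm(Q[2]-Q[1]))
B=frame(-42.6);C=np.array([.446,-.266,0])+.001*B[:,1]
ctrl.move_l([*C[:2],.20],vel=.3)
print(ctrl.move_l([*C[:2],.107],vel=.1,contact_N=8),ctrl.current_tool_pos())
ctrl.command_gripper(0.);print(ctrl.current_grip_width()*91,ctrl.current_grasp_force())
f0=ctrl.current_contact_force();ctrl.move_l([*C[:2],.30],vel=.2)
print(f0,ctrl.current_contact_force(),ctrl.current_wrist_torque(),ctrl.current_grip_width()*91,ctrl.current_t())
E
```

```text
no 173
t (((342.6216125488281, 193.22975158691406), (10.850333213806152, 23.509056091308594), 80.53767395019531), 244) [ 0.5919 -0.1005  0.0888] 10.906837536542744 0.05167802071656266 0.028281139274500187
s (((334.7500305175781, 290.7500305175781), (14.849241256713867, 28.284271240234375), 45.0), 420) [ 0.5802 -0.0951  0.0925] 13.093198037707822 0.05345491612574414 0.025307223858390824
False [ 0.4471 -0.2655  0.1076]
56.070656107191695 29.888664186000824
[-0.2154  0.5743  1.323 ] [-0.4606 -0.1408 -3.1164] [-0.0834  0.0444 -0.0431] 56.09579274537875 6.5833
```

```bash
python3 - <<'E'
from h import *
np.set_printoptions(precision=4,suppress=True)
T=np.eye(4);T[:3,:3]=tool(frame(-42.6));T[:3,3]=[.44,-.26,.30]
k=cam("wrist");cw=(k[0],k[1],T@ctrl.camera_params("wrist")["T_tool_cam"])
def mark(im,x,y,r,th):
    g=im.astype(int).sum(2)[y-r:y+r,x-r:x+r];m=(g<th).astype(np.uint8)
    l=cv2.connectedComponents(m,connectivity=4)[1]
    p=np.argwhere(l==l[r,r])[:,::-1]+[x-r,y-r];return cv2.minAreaRect(p.astype(np.float32)),len(p)
for n,f,cc,a in(("w","w1",cw,(510,213,40)),("t","top0",cam("top"),(343,194,16)),("s","scene0",cam("scene"),(335,290,20))):
  im=cv2.imread(f"pics/{f}.png");g=im.astype(int).sum(2)
  for th in (185,200):
    m=mark(im,*a,th);b=cv2.boxPoints(m[0]);yaw=10;P0=np.array([.586,-.1,.1008])
    for _ in range(3):
        N=frame(yaw,20)[:,2];Q=cast(cc,np.vstack([b,[m[0][0]]]),N,N@P0)
        e=[Q[1]-Q[0],Q[2]-Q[1]];e=max(e,key=np.linalg.norm);e=e*np.sign(e[1]);yaw=np.degrees(np.arctan2(-e[0],e[1]))
    print(n,th,m,Q[4],yaw,np.linalg.norm(Q[1]-Q[0]),np.linalg.norm(Q[2]-Q[1]))
E
```

```text
w 185 (((509.20172119140625, 212.83152770996094), (18.062047958374023, 49.87504196166992), 41.987213134765625), 856) [ 0.5912 -0.0983  0.0988] 10.539299525570355 0.052462243695219776 0.030869962874174692
w 200 (((508.8292541503906, 212.6802978515625), (18.416276931762695, 49.74686813354492), 43.451839447021484), 890) [ 0.5907 -0.0986  0.099 ] 8.781350033232103 0.05224993968399647 0.0314079708583126
t 185 (((342.5, 193.0), (11.343530654907227, 24.00225067138672), 80.53767395019531), 265) [ 0.5898 -0.0996  0.0994] 10.919715858955286 0.05234606635687275 0.029334189808898552
t 200 (((342.51348876953125, 193.08108520507812), (11.836727142333984, 24.3310489654541), 80.53767395019531), 284) [ 0.5896 -0.0996  0.0995] 10.920889824156433 0.053072337534014566 0.03060550725012884
s 185 (((335.0000305175781, 290.5000305175781), (14.849242210388184, 28.991378784179688), 45.0), 435) [ 0.5849 -0.0983  0.1011] 13.150169576590981 0.05424491134358623 0.02502670078922222
s 200 (((334.9018859863281, 290.756591796875), (15.72595500946045, 30.039031982421875), 47.48955535888672), 469) [ 0.5852 -0.0987  0.101 ] 10.720448168884792 0.05572236928505815 0.026533980596083015
```

```bash
cat >> h.py <<'E'
P=np.array([.5885,-.0988,.1008]);L=frame(10.2,20)
at=lambda x,y,z:P+L@np.array([x,y,z+.1076])
E
python3 - <<'E'
from h import *
np.set_printoptions(precision=4,suppress=True)
ctrl.goto(at(-.06,0,.10),tool(L))
ctrl.move_l(at(-.012,0,.035),vel=.2)
print(ctrl.current_t(),ctrl.current_tool_pos()-at(-.012,0,.035))
w=ctrl.read_camera("wrist");s=ctrl.read_camera("scene");t=ctrl.read_camera("top")
cv2.imwrite("pics/w2r.png",w);cv2.imwrite("pics/s2r.png",s);cv2.imwrite("pics/t2r.png",t)
r=lambda im,x,y,w,h,k:cv2.resize(im[y:y+h,x:x+w],None,fx=k,fy=k,interpolation=cv2.INTER_CUBIC)
cv2.imwrite("pics/v2.png",np.vstack([np.hstack([r(w,120,100,400,300,1),r(s,260,130,200,150,2)]),np.hstack([r(s,250,200,133,100,3)[:300,:400].copy() if 0 else cv2.resize(s[200:350,250:450],(400,300)),r(t,260,120,160,120,2.5)])]))
E
```

```text
8.0667 [-0.0002 -0.0008  0.001 ]
```

View pics/v2.png

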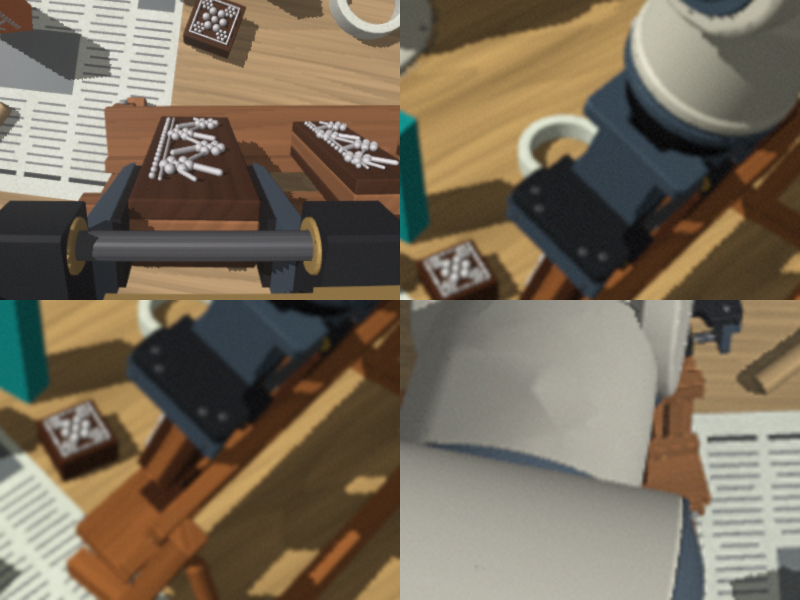

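The block sits squarely in the fingers with its relief front (crop ~ (195,150)), parallel to the ledge edge (row ~106). The neighbour at (345,150) has clearance. I'll lower until the foot touches, then push back to the rail.

```bash
python3 - <<'E'
from h import *
np.set_printoptions(precision=4,suppress=True)
loc=lambda:L.T@(ctrl.current_tool_pos()-P)-[0,0,.1076]
F=lambda:(L.T@ctrl.current_contact_force(),L.T@ctrl.current_wrist_torque())
ctrl.move_l(at(-.009,0,.010),vel=.1);print(loc(),F())
print(ctrl.move_l(at(-.009,0,-.012),vel=.025,contact_N=4),loc(),F(),ctrl.current_t())
E
```

```text
[-0.0092  0.      0.0104] (array([ 0.4879,  0.544 , -2.0613]), array([ 0.0506, -0.4087,  0.0039]))
True [-0.0087 -0.     -0.0007] (array([0.9874, 0.3913, 4.0311]), array([-0.0815, -0.4488, -0.0201])) 9.15
```

```bash
python3 - <<'E'
from h import *
np.set_printoptions(precision=4,suppress=True)
loc=lambda:L.T@(ctrl.current_tool_pos()-P)-[0,0,.1076]
F=lambda:(L.T@ctrl.current_contact_force(),L.T@ctrl.current_wrist_torque())
x,y,z=loc();ctrl.move_l(at(x,0,z+.001),vel=.03);print(F())
print(ctrl.move_l(at(.012,0,z+.001),vel=.02,contact_N=5),loc(),F(),ctrl.current_t())
x=loc()[0]
print(ctrl.move_l(at(x,0,z-.006),vel=.02,contact_N=5),loc(),F(),ctrl.current_t())
w=ctrl.read_camera("wrist");cv2.imwrite("pics/w3.png",w)
E
```

```text
(array([ 1.0412,  0.1517, -2.9095]), array([ 0.0428, -0.4302,  0.0112]))
True [ 0.0014  0.     -0.0004] (array([ 0.6399, -0.0188, -2.0905]), array([ 0.0069, -0.3238, -0.0314])) 10.0083
True [ 0.0014  0.0001 -0.0007] (array([-1.7646,  0.2487,  5.4863]), array([-0.0086,  0.1319,  0.0084])) 10.2167
```

View pics/w3.png

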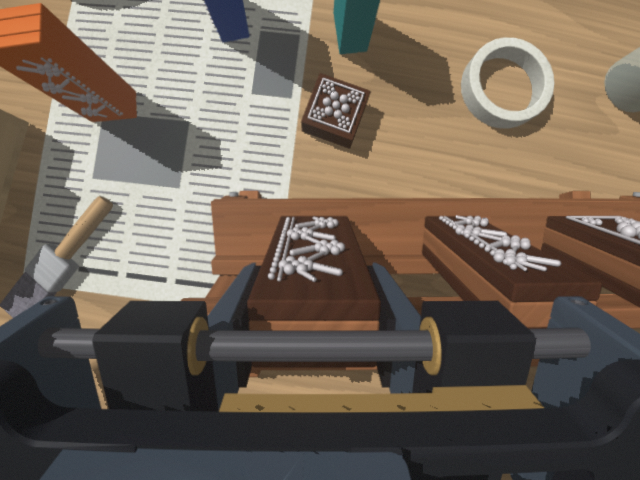

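The foot's front edge is at row 216, flush with the slim neighbour's, and the block is parallel to the ledge. One more gentle push to seat it firmly, then release while checking.

```bash
python3 - <<'E'
from h import *
np.set_printoptions(precision=4,suppress=True)
loc=lambda:L.T@(ctrl.current_tool_pos()-P)-[0,0,.1076]
F=lambda:(L.T@ctrl.current_contact_force(),L.T@ctrl.current_wrist_torque())
x,y,z=loc()
print(ctrl.move_l(at(x+.006,0,z),vel=.015,contact_N=8),loc(),F(),ctrl.current_t())
E
```

```text
True [ 0.0015  0.0001 -0.0007] (array([-3.6004,  0.112 ,  6.2422]), array([-0.0451,  0.0177,  0.1959])) 10.4833
```

```bash
python3 - <<'E'
from h import *
np.set_printoptions(precision=4,suppress=True)
loc=lambda:L.T@(ctrl.current_tool_pos()-P)-[0,0,.1076]
ctrl.command_gripper(.85);x,y,z=loc();print(loc(),L.T@ctrl.current_contact_force())
ctrl.move_l(at(x,y,z+.07),vel=.12,contact_N=6)
ctrl.move_l(at(x,y,z+.14),vel=.2)
w=ctrl.read_camera("wrist");cv2.imwrite("pics/w4.png",w)
ctrl.goto([.35,.25,.35],tool(frame(20)));ctrl.sleep(.3)
s=ctrl.read_camera("scene");t=ctrl.read_camera("top")
cv2.imwrite("pics/v4.png",np.hstack([cv2.resize(s[150:450,200:500],(400,400)),cv2.resize(t[100:340,190:430],(400,400))]))
print(ctrl.current_t())
E
```

```text
[ 0.0014  0.0003 -0.0014] [0.9297 0.2609 0.3069]
14.4
```

View pics/w4.png

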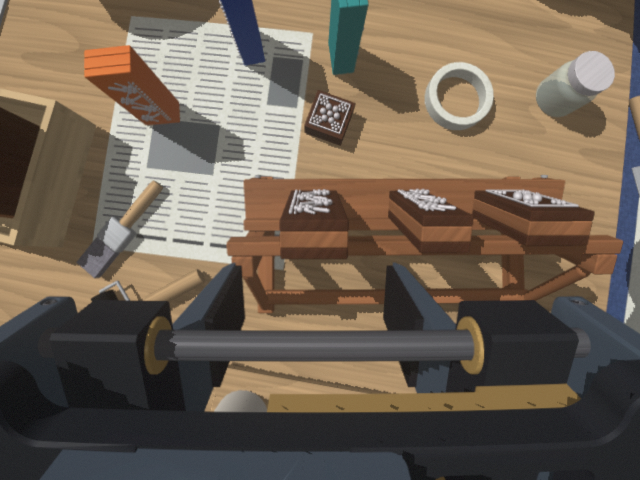

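View pics/v4.png

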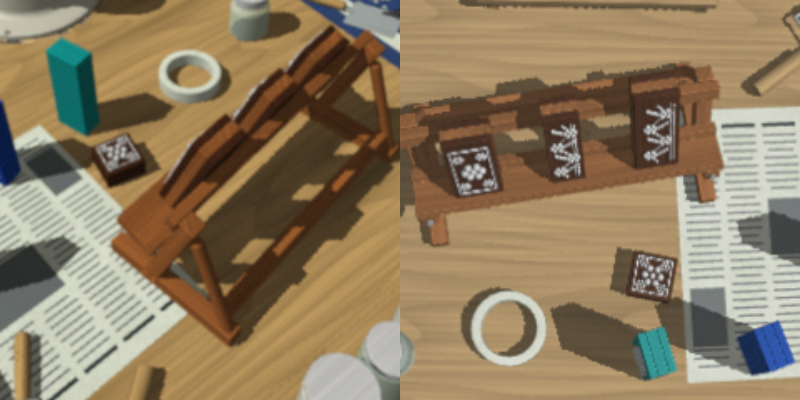

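The block leans in the right-hand place at (655,130) in the top crop, relief to the front and in line with the others. Nothing else has moved.

```bash
python3 -c "
from bench import ctrl
print(ctrl.sign_off())"
```

```text
the job is handed in; nothing more can be done
None
```

The washed block is on the rack in the empty right-hand place, foot on the ledge and back against the rail, relief facing front; the other things weren't touched, and I handed the job in at about 14 s.

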